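# Trim a lever balance and raise its beam off the rest ball

## Robot

A 6-joint arm with a two-finger parallel gripper is mounted at the origin on a cart in front of the work surface, level with it; the furniture and walls round the work are solid. World frame = base frame: x ahead of the robot, y to its left, z up, the work surface at z = 0. Lengths are in mm, angles in rad, forces in N, time in s.
With the tool pointing down it reaches from about 350 to 975 mm from the base axis. Payload 7.1 kg.
Tool frame: the origin (TCP) lies midway between the tips of the shut fingers; the grasp point (between the pads) lies 19 mm behind it; z points along the fingers, y is the line along which they close (so a half turn about z gives the same grasp; the last joint's range is limited). The gripper opens to 88 mm and grips with 3 to 60 N. Pads are 20 mm wide; open, the fingers measure 115 mm over their backs; the gripper's body (75 mm by 178 mm) begins 61 mm behind the grasp point.
Start: joints at [-1.177, 0.423, 1.63, -0, 1.089, -0.019], TCP at [250.75, -572.476, 190.675] pointing down, gripper open.
Joint ranges: [-3, 3], [-0.9, 2.11], [0.09, 2.58], [-1.31, 4.45], [0.11, 2.69], [-2.54, 2.54]. Speed limits (rad/s): [2.39, 2.39, 3.01, 3.14, 3.14, 3.14].

## Interface

Orientations are given as a rotation vector (axis times angle).
In Python, from workcell import ctrl gives the robot as it stands. The module is installed in compiled form; this text tells all that it offers.
- The arm moves only by the tool servo_tool, never from a script. Its argument "increments" is a list of rows, each a list of 7 numbers: the shift along the world's x, y, z in cm, then the turn, a rotation vector about the world's x, y, z in degrees, then the opening, from -1 (shut) to 1 (fully open). A call has 1 to 20 rows; each row is the pose to reach, as a shift and turn from the pose commanded when the call began; what a row does not reach only later rows make up. A row lasts 1/12 s, in which the tool goes at most 41.7 mm and 7.16 degrees, less where a joint would pass 70% of its speed; a pose out of reach is approached as far as the arm can. A call with a gripper value outside its range is refused whole. The fingers move at their own pace and stop on an object; the grip force is fixed at half the most. Time passes only in rows, so rows that repeat a pose let the fingers close. It gives the time, the measured TCP pose, the force, the opening and the grip force at its end, in the units of the state.
- ctrl.get_obs(): the state, without advancing time (a new reading comes with each control period).
- ctrl.get_image(name): name is "scene" or "top" or "wrist"; returns a dict with "image" (480x640x3 uint8, red, green, blue), "fx", "fy", "cx", "cy" (pixels), "k1" (the pictures are not rectified: a ray, as slopes to the right and down, at radius r is drawn at 1 + k1 r^2 times it, then the intrinsics apply), "extrinsics" (4x4, takes a point from camera to world coordinates); the wrist camera has in their place "tool_from_camera" (4x4, takes a point from camera to tool coordinates, whose origin is the TCP and whose axes are the flange's). Camera axes: x right, y up, looking along -z (the intrinsics and any distortion apply to the point x, -y, -z); pixel columns grow to the right and rows downward; lengths in mm; the calibration is good to about 2 mm. A picture is of the moment at which its call begins: read the wrist's pose just before it. There is no depth.
- ctrl.close_job(): hands the job in; it is judged then, once.
The state is a dict: "t": time; "qpos": joint angles; "qvel": joint speeds; "joint_torque": joint torques, N m; "ee_pos": TCP position; "orientation": TCP orientation; "ft_force": force on the tool from outside, world axes, zero at the start; "moment": the same for the moment, N m; "width": finger opening in mm; "grasp_force": force on a finger pad.
Only numpy, scipy, OpenCV 4.12 (cv2) and the standard library are available. Lean on these libraries where they do the work, as an engineer would, in place of code of your own. Each camera call takes 0.05 s, during which the arm holds its last target. There are 200 camera calls.

## Task

Make the lever balance ready: thread the two loose ring weights fully home over the upright post at the tail of its beam, first the large one, then the small one on top of it. Then take hold of the latch's upright knob at the other end, pull it sideways away from the beam against its spring, and with it drawn lift the beam by the knob until the beam's coupler head is about 4 cm above its resting place on the ball. Finish there, still holding the beam raised by the knob with both weights home, and leave the dish, marker pen and timer alone.

Things in the scene. Friction and masses are not known exactly. Their poses are not given: they have to be found in the camera images.
- rig: lever balance, fixed: grey base plate 90 x 310 x 12 mm with a pivot fork. Origin on the worktop under the pivot; its y axis runs along the beam from the tail (post, y = -100 mm) to the nose (coupler head, ball, latch, y = +120 mm); -x is the latch knob's side; z up. The pivot line is parallel to x at z = 75 mm. Beam: aluminium bar 24 mm wide, top at z = 83 mm
- beam (a joint): beam angle, rad: 0 with its coupler head down on the ball, grows as the nose rises (tail sinks), stop at 0.42. The head is 120 mm from the pivot: 0.34 rad is 40 mm up. Latched, it rises by only about 0.02. Nose-heavy even with both weights on (about 2 to 4 N upward at the knob holds it up): it falls back when let go
- latch (a joint): how far the latch is drawn out, m, along the rig's -x axis: 0 shut, stop at 0.020. A spring pulls it shut (3 N shut, 8 N fully drawn). It is a fork under the ball's flat underside, free of the ball from 0.0135 on; draw it to the stop. It rides on the beam and lifts the beam with it
- latch_knob (a point): point in the latch's upright grey knob, 25 mm under its top; the knob is 18 mm thick and 45 mm high with a 22 mm rim at the top. It moves with latch and beam. Beam down, latch shut: rig x = -62, y = 120, z = 116.5 mm; the knob's lower end is 13 mm above the beam's top, so fingers that hold it near this point stay above the beam
- post_seat (a point): centre of the upper face of the seat disc (38 mm diameter) at the foot of the tail post, where the underside of the large weight must rest; fixed to the beam. Its z axis runs up along the post. The post is 12 mm thick and 50 mm high over this point with a tapered tip
- second_seat (a point): point on the post's axis 18 mm over post_seat, where the underside of the small weight lies once it rests on the large one
- weight_large: plain steel ring 56 mm in outer diameter, 18 mm bore, 18 mm high, 0.2 kg, lying flat on the worktop; origin at the centre of its underside, z up
- weight_small: plain steel ring 40 mm in outer diameter, 18 mm bore, 16 mm high, 0.1 kg, lying flat on the worktop; origin at the centre of its underside, z up
- petri: round petri dish, 60 mm across, 14 mm high; to be left alone
- pen: marker pen, 126 mm long; to be left alone
- timer: dark lab timer, 68 x 58 x 19 mm; to be left alone
Things that resemble listed ones, but are neither listed nor needed, are in the scene too. What is shaped like the weight_large but brown is not meant.

How it is judged:
By the outcome, as a careful person would: the job done as asked, in the order asked, and still so for the second after the job is handed in, while the arm keeps its last pose, push and grip.
It also fails if it takes over 64 s, if anything falls off the work surface, if the arm or the gripper's body presses on something with over 40 N, if the wrist force passes 120 N, or if a joint passes its speed limit or range.

## Working session

There is one attempt and no reset: what is moved stays moved. The work goes in short steps, Python scripts to look and compute and a tool call to move; the robot and the scene stay as the last step left them, time stands still between calls to the robot, and variables do not carry over. Pictures are saved under pics/ and viewed, at most 10 in all, crops included, and the job is handed in when it is done.

Besides the shell and the picture viewer there is one more tool, called after ">>>" in YAML: its name, and indented under it one key for each argument. servo_tool: Moves the arm, as the interface text tells. Its arguments: {"type":"object","properties":{"increments":{"type":"array","items":{"type":"array","items":{"type":"number"}}}},"required":["increments"]}

```bash
mkdir -p pics
cat > h.py <<'E'
import numpy as np, cv2
from scipy.spatial.transform import Rotation as R
from workcell import ctrl
def grab(n):
    o=ctrl.get_obs(); d=ctrl.get_image(n)
    if n=="wrist":
        T=np.eye(4); T[:3,:3]=R.from_rotvec(o["orientation"]).as_matrix(); T[:3,3]=o["ee_pos"]
        d["extrinsics"]=T@np.array(d["tool_from_camera"])
    return d
def ray(d,u,v):
    K=np.array([[d["fx"],0,d["cx"]],[0,d["fy"],d["cy"]],[0,0,1]],float)
    p=cv2.undistortPoints(np.array([[[u,v]]],float),K,np.array([d["k1"],0,0,0,0.]),) [0,0]
    E=np.array(d["extrinsics"]); w=E[:3,:3]@np.array([p[0],-p[1],-1]); return E[:3,3],w/np.linalg.norm(w)
def onz(d,u,v,z):
    o,w=ray(d,u,v); return o+w*(z-o[2])/w[2]
def tri(d1,a,d2,b):
    o1,w1=ray(d1,*a);o2,w2=ray(d2,*b)
    s=np.linalg.lstsq(np.c_[w1,-w2],o2-o1,rcond=None)[0]
    p,q=o1+s[0]*w1,o2+s[1]*w2; return (p+q)/2,np.linalg.norm(p-q)
def proj(d,P):
    E=np.array(d["extrinsics"]); c=E[:3,:3].T@(np.array(P,float)-E[:3,3]); x,y=c[0]/-c[2],-c[1]/-c[2]
    f=1+d["k1"]*(x*x+y*y); return d["fx"]*x*f+d["cx"],d["fy"]*y*f+d["cy"]
def save(d,n): cv2.imwrite("pics/"+n,d["image"][...,::-1])
import pickle
E
python3 - <<'E'
from h import *
for n in ("scene","top"):
    d=grab(n); save(d,n+".png"); pickle.dump(d,open(n+".pkl","wb"))
    print(n,d["fx"],d["k1"],np.round(d["extrinsics"],2).tolist())
print(ctrl.get_obs())
E
```

```text
scene 582.9599192757665 -0.1957260124670637 [[-0.75, 0.3, -0.59, -452.83], [-0.66, -0.31, 0.68, 1204.87], [0.02, 0.9, 0.43, 795.32], [0.0, 0.0, 0.0, 1.0]]
top 460.3196802466991 0.03091703358545347 [[-0.01, 1.0, -0.06, 460.59], [-1.0, -0.01, -0.01, 85.77], [-0.01, 0.06, 1.0, 1292.21], [0.0, 0.0, 0.0, 1.0]]
{'t': 0.1, 'qpos': array([-1.17700143e+00,  4.23723390e-01,  1.63060250e+00,  1.68816926e-05,
        1.08859650e+00, -1.90010452e-02]), 'qvel': array([ 0.00158375, -0.00258833, -0.00167468, -0.00067567, -0.00138957,
       -0.00045362]), 'joint_torque': array([ 1.20713034e-04, -5.45612383e+01, -2.74324214e+01,  6.46381290e-02,
        1.87387259e-02, -7.68108777e-06]), 'ee_pos': array([ 250.55384628, -571.99313678,  190.00942785]), 'orientation': array([-3.07363480e+00, -6.43544001e-01,  3.65909746e-04]), 'ft_force': array([0.41428232, 0.80296171, 0.71031213]), 'moment': array([-0.01884702,  0.03572384,  0.01586506]), 'grasp_force': 0.0, 'width': 87.52795003524182}
```

View pics/scene.png

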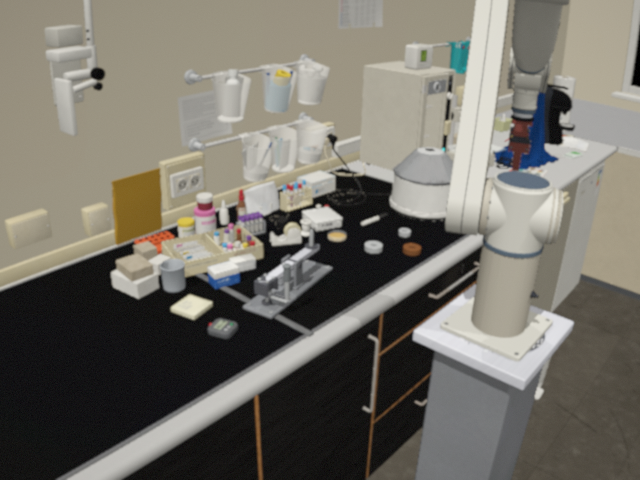

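View pics/top.png

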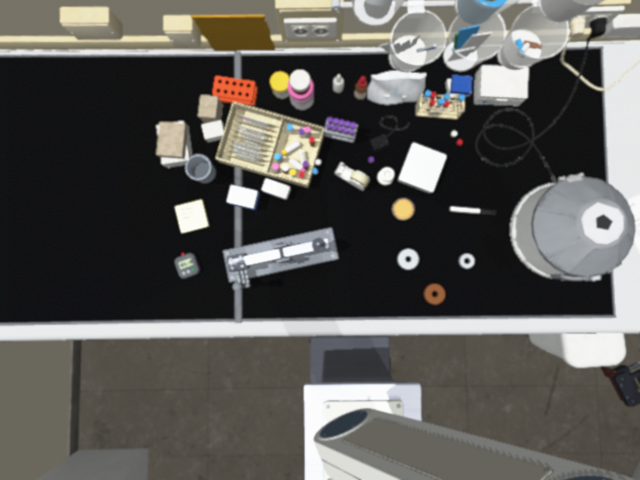

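The top view shows three rings: a grey large one at (408,259), a grey small one at (466,261) and a brown one at (434,294), which is the decoy. The rig runs from the tail post at about (320,243) to the nose and knob at about (241,278). I'll enlarge this to confirm, and measure.

```bash
cat > m.py <<'E'
from h import *
t=pickle.load(open("top.pkl","rb")); s=pickle.load(open("scene.pkl","rb"))
a=cv2.resize(t["image"][215:310,215:490],None,fx=2.9,fy=2.9,interpolation=cv2.INTER_CUBIC)
b=cv2.resize(s["image"][215:320,235:435],None,fx=3,fy=3,interpolation=cv2.INTER_CUBIC)
c=np.zeros((a.shape[0]+b.shape[0],800,3),np.uint8); c[:a.shape[0],:a.shape[1]]=a[:,:800]; c[a.shape[0]:,:b.shape[1]]=b
cv2.imwrite("pics/crop.png",c[...,::-1])
def cen(d,x,y,r=16):
    g=cv2.cvtColor(d["image"],cv2.COLOR_RGB2GRAY); m=(g>90).astype(np.uint8)
    w=m[y-r:y+r,x-r:x+r]; cs=cv2.findContours(w,cv2.RETR_EXTERNAL,cv2.CHAIN_APPROX_NONE)[0]
    k=max(cs,key=cv2.contourArea); e=cv2.minAreaRect(k); cc=np.mean(cv2.minEnclosingCircle(k)[0:1],axis=0)
    return (e[0][0]+x-r,e[0][1]+y-r),e[1]
for n,a,b,h in (("L",(408,259),(373,246),18),("S",(466,261),(404,232),16)):
    p,sz=cen(t,*a); q,sq=cen(s,*b,12); print(n,p,sz,q,sq,onz(t,*p,h),onz(s,*q,h/2),tri(t,p,s,q))
E
python3 m.py
```

```text
L (407.9000005722046, 258.6999988555908) (21.913463592529297, 21.0190372467041) (373.0, 246.5) (13.0, 18.0) [ 490.69711646 -129.66840989   18.        ] [ 495.80856406 -133.7272579     9.        ] (array([ 491.75931501, -130.01161145,   11.69529572]), np.float64(2.320817522721276))
S (466.5, 260.5) (15.0, 15.0) (404.0, 232.0) (10.0, 12.0) [ 483.73285146 -290.85612345   16.        ] [ 489.32865732 -296.02270956    8.        ] (array([ 484.89891554, -291.47524406,   11.01309626]), np.float64(2.70874699030274))
```

View pics/crop.png

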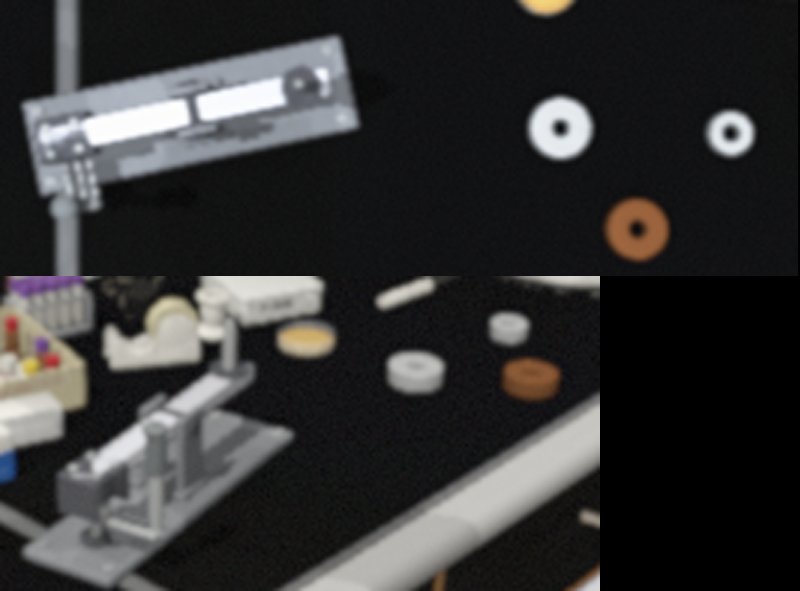

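The crop confirms it: the large grey ring is at top-view (408,259), the small grey one at (466,260), and the brown one is excluded. The post tip is at top (318.4,242) and scene (312,229). The knob top is at top (236.4,286.4) and scene (287,265).

```bash
cat > m2.py <<'E'
from h import *
t=pickle.load(open("top.pkl","rb")); s=pickle.load(open("scene.pkl","rb"))
print("post",tri(t,(318.4,242),s,(311.7,229.5))); print("knob",tri(t,(236.4,286.4),s,(287,265.3)))
c=[onz(t,215+u/2.9,215+v/2.9,12)[:2] for u,v in ((22,103),(340,37),(358,128),(38,195))]
c=np.array(c);print(c, [np.linalg.norm(c[i]-c[i-1]) for i in range(4)])
y=(c[0]+c[3]-c[1]-c[2]); y/=np.linalg.norm(y); x=np.array([y[1],-y[0]]); print("yaw y axis",y,"x",x,np.degrees(np.arctan2(-y[0],y[1])))
m=c.mean(0);print("plate centre",m)
for h in (130,142): 
  p=onz(t,318.4,242,h)[:2]; print("post",h,p,(p-m)@x,(p-m)@y)
  k=onz(t,236.4,286.4,h)[:2]; print("knob",h,k,(k-p)@x,(k-p)@y)
o=ctrl.get_obs(); print(R.from_rotvec(o["orientation"]).as_matrix().round(2)); print(ctrl.get_image("wrist")["tool_from_camera"])
E
python3 m2.py
```

```text
post (array([532.22128072, 113.48619915, 135.02756324]), np.float64(1.8386865980211697))
knob (array([424.25834555, 319.28766136, 140.47828132]), np.float64(0.7338297527041537))
[[520.47682202 384.00635395]
 [579.9231604   77.97215467]
 [492.13837071  61.93580881]
 [432.30179924 368.57593143]] [np.float64(89.51498524398367), np.float64(311.7543877462424), np.float64(89.23751278874988), np.float64(312.4237188254083)]
yaw y axis [-0.19110398  0.9815698 ] x [0.9815698  0.19110398] 11.017218251590997
plate centre [506.21003809 223.12256221]
post 130 [533.23791229 114.20525686] 5.715214409439691 -112.07507177382116
knob 130 [424.20271272 321.66364107] -67.37953579810767 224.47194497094142
post 142 [532.48778513 113.9116938 ] 4.922811174402621 -112.21987212716529
knob 142 [424.57838835 319.22804288] -66.68383322268052 222.15424259472846
[[ 0.92  0.4  -0.  ]
 [ 0.4  -0.92  0.  ]
 [ 0.   -0.   -1.  ]]
[[-2.08380550e-04  9.52048208e-01  3.05947980e-01  8.59540354e+01]
 [ 9.99999635e-01 -5.52639410e-05  8.53067929e-04  1.43900923e+00]
 [ 8.29069684e-04  3.05948046e-01 -9.52047848e-01 -1.94329677e+02]
 [ 0.00000000e+00  0.00000000e+00  0.00000000e+00  1.00000000e+00]]
```

>>> servo_tool:
  increments:
    - [3,12,0,0,0,35,1]
    - [3,12,0,0,0,35,1]
    - [3,12,0,0,0,35,1]
    - [6,28,0,0,0,77.5,1]
    - [6,28,0,0,0,77.5,1]
    - [6,28,0,0,0,77.5,1]
    - [6,28,0,0,0,77.5,1]
    - [24,44.2,-4,0,0,77.5,1]
    - [24,44.2,-4,0,0,77.5,1]
    - [24,44.2,-4,0,0,77.5,1]
    - [24,44.2,-4,0,0,77.5,1]
    - [24,44.2,-4,0,0,77.5,1]
    - [24,44.2,-4,0,0,77.5,1]
    - [24,44.2,-4,0,0,77.5,1]
    - [24,44.2,-4,0,0,77.5,1]
    - [24,44.2,-4,0,0,77.5,1]
    - [24,44.2,-4,0,0,77.5,1]
    - [24,44.2,-4,0,0,77.5,1]

```text
t: 1.65
ee_pos: [489.9, -131.4, 150.9]
orientation: [1.997, 2.425, -0.0]
ft_force: [0.7, -0.1, -0.2]
width: 87.6
grasp_force: 0.0
```

```bash
cat > w.py <<'E'
import sys
from h import *
o=ctrl.get_obs(); d=grab("wrist"); save(d,sys.argv[1]+".png"); pickle.dump(d,open(sys.argv[1]+".pkl","wb"))
print(o["t"],o["ee_pos"].round(1),R.from_rotvec(o["orientation"]).as_matrix().round(3).tolist(),o["width"],o["ft_force"].round(1))
g=cv2.cvtColor(d["image"],cv2.COLOR_RGB2GRAY); m=(g>90).astype(np.uint8)
cs=cv2.findContours(m,cv2.RETR_EXTERNAL,cv2.CHAIN_APPROX_NONE)[0]
for c in cs:
    A=cv2.contourArea(c)
    if A>800: (u,v),r=cv2.minEnclosingCircle(c); print(round(u),round(v),round(r),A,cv2.boundingRect(c),onz(d,u,v,17).round(1))
E
python3 w.py w1
```

```text
1.65 [ 489.9 -131.4  150.9] [[-0.192, 0.981, -0.0], [0.981, 0.192, -0.0], [-0.0, -0.0, -1.0]] 87.60459807545502 [ 0.7 -0.1 -0.2]
298 474 55 901.0 (244, 463, 110, 17) [ 530.2 -437.5   17. ]
309 413 213 11410.0 (97, 371, 426, 66) [ 525.9 -345.7   17. ]
282 364 20 1141.0 (262, 344, 40, 40) [ 486.6 -288.2   17. ]
203 270 29 2021.5 (175, 244, 57, 52) [ 397.4 -201.1   17. ]
560 306 77 10550.0 (484, 239, 154, 110) [ 747.4 -173.3   17. ]
469 236 34 3252.0 (436, 203, 66, 65) [ 631.3 -120.9   17. ]
319 218 32 3117.5 (287, 186, 65, 64) [ 493.9 -131.    17. ]
584 208 36 2742.5 (549, 182, 72, 55) [731.2 -74.8  17. ]
608 102 58 4801.0 (559, 52, 81, 103) [717.8  18.7  17. ]
138 182 183 15649.5 (100, 0, 64, 366) [ 332.3 -128.9   17. ]
```

View pics/w1.png

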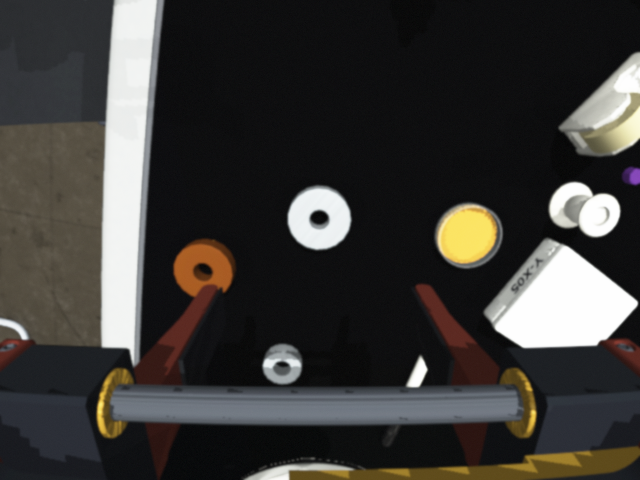

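The wrist view shows the large ring at (319,218), the brown one at (203,270) and the small one at (282,364). The large ring is at about (492,-130.5), so I'll go down and grip it.

>>> servo_tool:
  increments:
    - [0.1,0,-4,0,0,0,1]
    - [0.1,0,-8,0,0,0,1]
    - [0.1,0,-11,0,0,0,1]
    - [0.1,0,-13,0,0,0,1]
    - [0.1,0,-14.2,0,0,0,1]
    - [0.1,0,-14.7,0,0,0,1]
    - [0.1,0,-14.7,0,0,0,1]
    - [0.1,0,-14.7,0,0,0,-1]
    - [0.1,0,-14.7,0,0,0,-1]
    - [0.1,0,-14.7,0,0,0,-1]
    - [0.1,0,-14.7,0,0,0,-1]
    - [0.1,0,-14.7,0,0,0,-1]
    - [0.1,0,-14.7,0,0,0,-1]
    - [0.1,0,-14.7,0,0,0,-1]
    - [0.1,0,-14.7,0,0,0,-1]

```text
t: 2.95
ee_pos: [491.8, -130.5, 3.8]
orientation: [1.995, 2.427, 0.0]
ft_force: [0.8, -0.3, 0.3]
width: 37.6
grasp_force: 0.0
```

```bash
python3 w.py w2
```

```text
2.95 [ 491.8 -130.5    3.8] [[-0.194, 0.981, 0.0], [0.981, 0.194, -0.0], [-0.0, 0.0, -1.0]] 37.60937731287728 [ 0.8 -0.3  0.3]
472 464 65 1446.0 (408, 455, 130, 24) [ 617.2 -234.8   17. ]
587 396 47 2367.5 (540, 385, 95, 39) [ 671.2 -171.5   17. ]
45 398 47 2333.5 (0, 384, 93, 34) [ 344.3 -237.3   17. ]
312 413 98 5850.5 (214, 371, 197, 71) [ 506.6 -211.    17. ]
121 359 38 1882.5 (83, 329, 73, 54) [ 392.6 -196.4   17. ]
559 309 55 8290.0 (504, 260, 109, 101) [ 626.8 -118.    17. ]
316 286 54 8139.5 (264, 233, 106, 106) [ 493.2 -129.2   17. ]
22 184 185 12584.5 (0, 0, 45, 368) [ 337.6 -104.2   17. ]
```

View pics/w2.png

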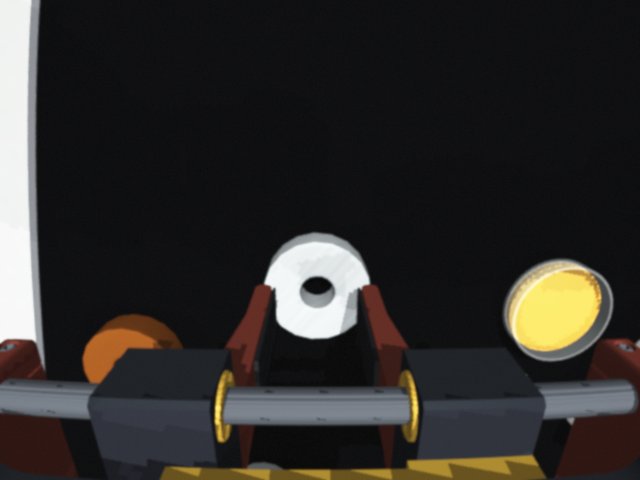

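Run:
```python
from h import *
d=pickle.load(open("w2.pkl","rb")); T=np.array(d["extrinsics"])@np.linalg.inv(np.array(d["tool_from_camera"]))
for w in (18.8,28):
  for s in (-1,1):
    for z in (0,-19,-40): print(w*s,z,np.round(proj(d,(T@[0,w*s,z,1])[:3])))
o=ctrl.get_obs();print(o["width"],o["grasp_force"],o["t"])
for p in ((492,-130,0),(492,-102,0),(520,-130,18),(464,-130,18)):print(p,np.round(proj(d,p)))
```

```text
-18.8 0 [279. 277.]
-18.8 -19 [276. 292.]
-18.8 -40 [271. 312.]
18.8 0 [347. 277.]
18.8 -19 [350. 292.]
18.8 -40 [354. 312.]
-28 0 [263. 277.]
-28 -19 [258. 292.]
-28 -40 [251. 312.]
28 0 [364. 277.]
28 -19 [368. 292.]
28 -40 [374. 312.]
33.77330078342697 0.0 3.0
(492, -130, 0) [314. 274.]
(492, -102, 0) [324. 227.]
(520, -130, 18) [366. 297.]
(464, -130, 18) [260. 278.]
```

>>> servo_tool:
  increments:
    - [0.1,0,0,0,0,0,-1]
    - [0.1,0,0,0,0,0,-1]
    - [0,0,0,0,0,0,-1]
    - [0,0,0,0,0,0,-1]

```text
t: 3.33
ee_pos: [491.5, -130.4, 3.6]
orientation: [-1.995, -2.427, 0.0]
ft_force: [0.3, 0.6, -0.0]
width: 7.1
grasp_force: 0.0
```

```bash
python3 w.py w3
```

```text
3.3333 [ 491.5 -130.4    3.6] [[-0.193, 0.981, -0.0], [0.981, 0.193, 0.0], [0.0, -0.0, -1.0]] 7.099699305801378 [ 0.3  0.6 -0. ]
398 464 66 1364.0 (332, 459, 132, 21) [ 567.9 -241.9   17. ]
551 397 84 4549.0 (467, 385, 169, 39) [ 646.9 -175.3   17. ]
82 400 83 4488.0 (0, 385, 166, 36) [ 368.  -232.5   17. ]
316 408 42 1866.0 (290, 372, 53, 71) [ 508.  -206.5   17. ]
121 359 38 2429.0 (84, 329, 72, 55) [ 392.5 -196.3   17. ]
559 309 55 8317.0 (505, 260, 109, 102) [ 626.8 -117.9   17. ]
317 287 54 5552.5 (264, 233, 108, 93) [ 493.6 -129.7   17. ]
22 184 185 12714.0 (0, 0, 45, 369) [ 337.7 -104.3   17. ]
```

View pics/w3.png

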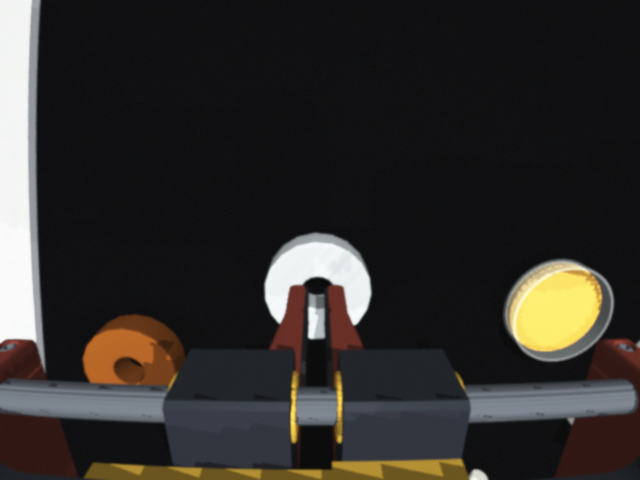

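The fingers shut over the ring without touching it: width is 7, force is 0 and the ring hasn't moved. So the real tips are more than 14 mm higher than the reported TCP, and the picture agrees, with the tips at row 287 where the TCP projects to row 277. I'll reopen, go 10 mm lower and try again.

>>> servo_tool:
  increments:
    - [0,0,0,0,0,0,0.8]
    - [0,0,0,0,0,0,0.8]
    - [0,0,0,0,0,0,0.8]
    - [0,0,0,0,0,0,0.8]
    - [0,0,0,0,0,0,0.8]
    - [0,0,0,0,0,0,0.8]
    - [0,0,0,0,0,0,0.8]
    - [0,0,0,0,0,0,0.8]
    - [0,0,0,0,0,0,0.8]
    - [0,0,0,0,0,0,0.8]
    - [0,0,0,0,0,0,0.8]
    - [0,0,0,0,0,0,0.8]

```text
t: 4.38
ee_pos: [491.7, -130.5, 3.7]
orientation: [-1.995, -2.427, 0.0]
ft_force: [0.2, 0.2, 0.1]
width: 78.0
grasp_force: 0.0
```

>>> servo_tool:
  increments:
    - [0,0,-0.2,0,0,0,0.8]
    - [0,0,-0.4,0,0,0,0.8]
    - [0,0,-0.6,0,0,0,0.8]
    - [0,0,-0.8,0,0,0,0.8]
    - [0,0,-1.0,0,0,0,0.8]

```text
t: 4.8
ee_pos: [491.7, -130.4, -6.6]
orientation: [-1.995, -2.427, 0.0]
ft_force: [1.7, -0.1, -0.0]
width: 79.0
grasp_force: 0.0
```

>>> servo_tool:
  increments:
    - [0,0,-0.1,0,0,0,0.8]
    - [0,0,-0.2,0,0,0,0.8]
    - [0,0,-0.3,0,0,0,0.8]
    - [0,0,-0.4,0,0,0,0.8]
    - [0,0,-0.5,0,0,0,0.8]

```text
t: 5.22
ee_pos: [491.8, -130.5, -11.4]
orientation: [1.995, 2.427, 0.0]
ft_force: [0.1, -0.4, -0.4]
width: 79.1
grasp_force: 0.0
```

```bash
python3 w.py w4
python3 - <<'E'
from h import *
d=pickle.load(open("w4.pkl","rb")); T=np.array(d["extrinsics"])@np.linalg.inv(np.array(d["tool_from_camera"]))
for x in (-10,0,10):
  for z in (0,-10,-20,-30): print(x,z,np.round(proj(d,(T@[x,39.5,z,1])[:3])))
i=d["image"]; t=grab("scene"); save(t,"s2.png")
print([np.round(proj(t,(491.7+s*60,-130,z))) for s in (-1,1) for z in (0,100)])
a=cv2.resize(i[200:400,180:460],None,fx=2,fy=2); u,v=map(int,proj(t,(490,-130,30))); print(u,v)
b=cv2.resize(t["image"][v-60:v+40,u-70:u+50],None,fx=5,fy=5,interpolation=cv2.INTER_CUBIC)[:,:]
c=np.zeros((600,800,3),np.uint8); b=cv2.resize(t["image"][v-50:v+30,u-60:u+60],None,fx=6.6,fy=6.6,interpolation=cv2.INTER_CUBIC); c[:b.shape[0],:b.shape[1]]=b[:600,:800]
cv2.imwrite("pics/s2c.png",c[...,::-1])
E
```

```text
5.2167 [ 491.8 -130.5  -11.4] [[-0.193, 0.981, 0.0], [0.981, 0.193, -0.0], [-0.0, 0.0, -1.0]] 79.0603217969009 [ 0.1 -0.4 -0.4]
448 470 181 4953.5 (267, 450, 363, 30) [ 592.3 -226.    17. ]
316 416 199 13481.0 (117, 369, 399, 70) [ 506.8 -199.2   17. ]
574 320 59 6834.0 (516, 269, 117, 85) [ 625.2 -116.7   17. ]
317 299 59 10211.5 (260, 241, 115, 115) [ 493.6 -129.4   17. ]
9 176 176 5825.5 (0, 0, 25, 352) [343.1 -96.8  17. ]
-10 0 [384. 294.]
-10 -10 [387. 302.]
-10 -20 [390. 311.]
-10 -30 [394. 320.]
0 0 [385. 277.]
0 -10 [388. 285.]
0 -20 [391. 293.]
0 -30 [395. 302.]
10 0 [386. 260.]
10 -10 [389. 267.]
10 -20 [393. 275.]
10 -30 [397. 283.]
[array([389., 256.]), array([391., 226.]), array([358., 244.]), array([360., 215.])]
374 241
```

View pics/s2c.png

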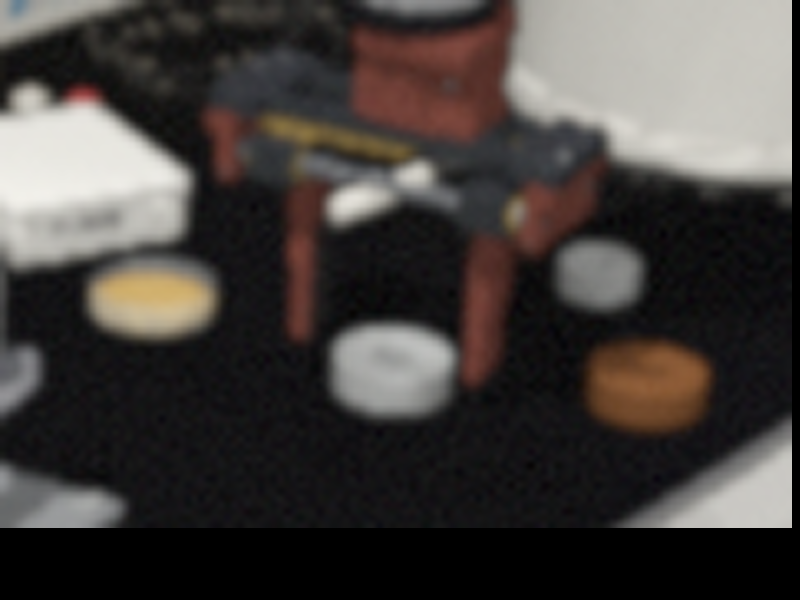

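The scene crop shows both fingers at the ring, with their tips at scene pixels of about (359.5,242.5) and (386.4,249.3). I'll triangulate the tips with the wrist view.

Run:
```python
from h import *
d=pickle.load(open("w4.pkl","rb")); s=pickle.load(open("scene.pkl","rb"))
i=d["image"].astype(int); m=((i[...,0]>i[...,2]*1.6)&(i[...,0]>50)&(i[...,0]<150)&(i[...,1]<70)).astype(np.uint8); m[:200]=0
n,l,st,c=cv2.connectedComponentsWithStats(m)
tips=[]
for k in range(1,n):
    if st[k,4]>300:
        ys,xs=np.where(l==k); y0=ys.min(); row=xs[ys<=y0+3]; print(st[k],y0,row.min(),row.max()); tips.append((row.mean(),y0+1))
T=np.array(d["extrinsics"])@np.linalg.inv(np.array(d["tool_from_camera"]))
for tp in tips:
  for sp in ((359.5,242.5),(386.4,249.3)):
    p,e=tri(d,tp,s,sp)
    if e<25: print(tp,sp,p.round(1),e.round(1),"tool",(np.linalg.inv(T)@np.r_[p,1])[:3].round(1))
for z in (0,5,10,15,20): print(z,[np.round(proj(s,(491.8+a*45,-130.5+a*9,z)),1) for a in (1,-1)])
```

```text
[  84  284  144  101 4158] 284 210 227
[ 405  284   78  101 2930] 284 405 422
[  0 339  38  44 938] 339 17 34
[ 595  338   45  128 1920] 338 601 631
[  0 419  21  52 490] 419 0 1
[162 424  30  55 856] 424 162 191
[430 424  41  44 803] 424 441 470
(np.float64(219.0327868852459), np.int64(285)) (386.4, 249.3) [ 445.4 -132.5   16.4] 2.3 tool [  7.  -46.  -27.8]
(np.float64(413.1803278688525), np.int64(285)) (359.5, 242.5) [ 536.3 -114.3   16.2] 2.8 tool [  7.2  46.8 -27.5]
(np.float64(456.4579439252336), np.int64(425)) (359.5, 242.5) [ 647.  -268.7  -73.7] 5.1 tool [-165.6  125.5   62.4]
0 [array([360.1, 246.3]), array([386.6, 253.4])]
5 [array([360.2, 244.9]), array([386.7, 251.9])]
10 [array([360.3, 243.5]), array([386.9, 250.5])]
15 [array([360.3, 242. ]), array([387., 249.])]
20 [array([360.4, 240.6]), array([387.1, 247.5])]
```

The real tips sit about 27 mm behind the nominal TCP, so at nominal z -11.4 they are at z of about 15. I'll go down 11 mm more and grip.

>>> servo_tool:
  increments:
    - [0,0.05,-0.3,0,0,0,0.8]
    - [0,0.1,-0.5,0,0,0,0.8]
    - [0,0.1,-0.7,0,0,0,0.8]
    - [0,0.1,-0.9,0,0,0,0.8]
    - [0,0.1,-1.0,0,0,0,0.8]
    - [0,0.1,-1.1,0,0,0,0.8]

```text
t: 5.82
ee_pos: [491.7, -129.4, -22.5]
orientation: [-1.995, -2.427, 0.0]
ft_force: [1.0, -0.4, -0.0]
width: 78.9
grasp_force: 0.0
```

>>> servo_tool:
  increments:
    - [0,0,0,0,0,0,-1]
    - [0,0,0,0,0,0,-1]
    - [0,0,0,0,0,0,-1]
    - [0,0,0,0,0,0,-1]
    - [0,0,0,0,0,0,-1]
    - [0,0,0,0,0,0,-1]

```text
t: 6.32
ee_pos: [491.9, -129.5, -22.2]
orientation: [1.995, 2.427, 0.0]
ft_force: [-0.6, -0.2, -0.1]
width: 54.6
grasp_force: 29.8
```

>>> servo_tool:
  increments:
    - [0,0,3,0,0,0,-1]
    - [0,0,7,0,0,0,-1]
    - [0,0,11,0,0,0,-1]
    - [1,4,14,0,0,0,-1]
    - [2,8,17,0,0,0,-1]
    - [2.8,12,17,0,0,0,-1]
    - [2.8,16,17,0,0,0,-1]
    - [2.8,16,17,0,0,0,-1]
    - [2.8,16,17,0,0,0,-1]
    - [2.8,16,17,0,0,0,-1]

```text
t: 7.15
ee_pos: [519.3, 31.1, 147.5]
orientation: [-1.992, -2.429, 0.001]
ft_force: [0.3, -0.3, -0.8]
width: 54.5
grasp_force: 30.0
```

```bash
python3 w.py w5
python3 - <<'E'
from h import *
d=pickle.load(open("w5.pkl","rb")); print(proj(d,(533,114,138)),proj(d,(533,114,88)),proj(d,(424,320,141)))
E
```

```text
7.15 [519.3  31.1 147.5] [[-0.196, 0.981, -0.001], [0.981, 0.196, -0.0], [-0.0, -0.001, -1.0]] 54.492282740910035 [ 0.3 -0.3 -0.8]
511 462 63 1265.0 (448, 453, 127, 23) [ 802.1 -211.5   17. ]
316 410 131 7039.0 (186, 393, 262, 30) [ 562.2 -174.6   17. ]
606 397 28 1163.0 (579, 385, 56, 29) [ 877.3 -105.1   17. ]
26 398 29 1232.5 (0, 385, 54, 30) [ 242.7 -234.    17. ]
316 311 61 11108.0 (256, 251, 120, 119) [538.1 -57.9  17. ]
638 276 34 1115.5 (607, 243, 33, 68) [843.   36.8  17. ]
530 272 58 5617.5 (475, 223, 111, 105) [728.8  20.4  17. ]
600 93 101 13814.0 (528, 0, 112, 187) [733.5 185.9  17. ]
352 88 105 18933.0 (295, 0, 114, 180) [527.4 142.7  17. ]
100 184 185 15029.5 (70, 0, 58, 368) [329.1  25.8  17. ]
(np.float64(370.5713639161625), np.float64(129.2982337735586)) (np.float64(359.9722470814218), np.float64(127.29211901773746)) (np.float64(242.22784781330847), np.float64(-276.1308190589773))
```

View pics/w5.png

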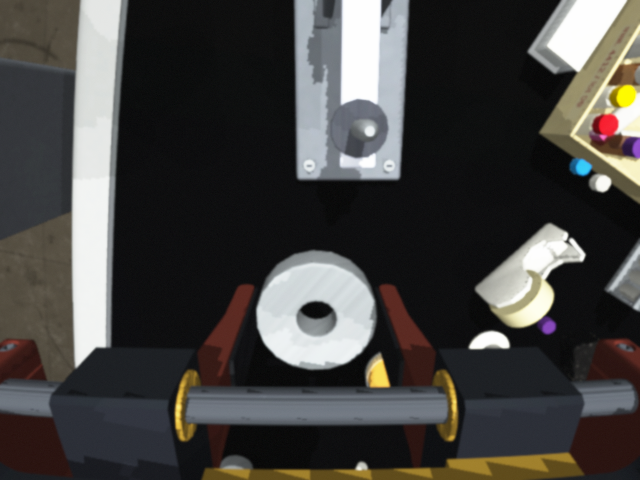

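The wrist view shows the ring held level at (316,311). The post tip is at (370,129) and the seat disc at (358,129), which matches the prediction for a post at (533,114). Next I'll get the bore centre numerically.

Run:
```python
from h import *
d=pickle.load(open("w5.pkl","rb")); t=pickle.load(open("top.pkl","rb"))
g=cv2.cvtColor(d["image"],cv2.COLOR_RGB2GRAY)
print("col316",[(r,int(g[r,316])) for r in range(245,375,3)])
print("row316",[(c,int(g[316,c])) for c in range(285,350,3)])
m=(g[285:345,285:350]<190).astype(np.uint8)
for c in cv2.findContours(m,cv2.RETR_EXTERNAL,cv2.CHAIN_APPROX_NONE)[0]:
    if cv2.contourArea(c)>200: print(cv2.boundingRect(c),cv2.fitEllipse(c))
i=d["image"][90:170,310:400]; gg=g[100:165,325:395]
print("post brightest",[np.round(onz(d,370,129,z),1).tolist() for z in (136,140)],"seat",[onz(d,358.5,128,z).round(1).tolist() for z in (84,90)])
print("tri tip w5/top",tri(d,(370,129),t,(318.4,242)))
m2=((gg<115)&(gg>40)).astype(np.uint8); n,l,st,c=cv2.connectedComponentsWithStats(m2); print([(s.tolist(),cc.round(1).tolist()) for s,cc in zip(st,c) if s[4]>300])
```

```text
col316 [(245, 13), (248, 17), (251, 115), (254, 142), (257, 148), (260, 149), (263, 204), (266, 225), (269, 216), (272, 216), (275, 218), (278, 218), (281, 217), (284, 212), (287, 212), (290, 214), (293, 216), (296, 217), (299, 198), (302, 38), (305, 11), (308, 10), (311, 9), (314, 8), (317, 21), (320, 132), (323, 143), (326, 142), (329, 151), (332, 151), (335, 168), (338, 229), (341, 224), (344, 227), (347, 238), (350, 239), (353, 240), (356, 240), (359, 240), (362, 235), (365, 175), (368, 144), (371, 15), (374, 10)]
row316 [(285, 227), (288, 222), (291, 224), (294, 219), (297, 119), (300, 113), (303, 113), (306, 81), (309, 28), (312, 14), (315, 12), (318, 13), (321, 16), (324, 38), (327, 87), (330, 102), (333, 77), (336, 146), (339, 219), (342, 222), (345, 213), (348, 215)]
(11, 15, 42, 36) ((31.30329704284668, 32.53923797607422), (35.694522857666016, 41.422035217285156), 94.26229095458984)
post brightest [[533.0, 114.1, 136.0], [532.4, 114.1, 140.0]] seat [[532.6, 113.4, 84.0], [532.0, 113.4, 90.0]]
tri tip w5/top (array([532.81018036, 114.06232892, 136.96587226]), np.float64(0.05703953902759611))
[([0, 0, 70, 65, 2520], [36.9, 34.4]), ([5, 1, 57, 56, 2022], [31.7, 29.0])]
```

Run:
```python
from h import *
d=pickle.load(open("w5.pkl","rb"))
for z in (184,188):
  for p in ((316.3,317.5),(316.5,314)): q=onz(d,*p,z); print(z,p,q.round(1),(np.array([532.4,113.9,0])-q).round(1))
print(onz(d,358.5-1.8,129,87),ctrl.get_obs()["ee_pos"])
```

```text
184 (316.3, 317.5) [521.8  26.9 184. ] [  10.6   87.  -184. ]
184 (316.5, 314) [521.5  28.7 184. ] [  10.9   85.2 -184. ]
188 (316.3, 317.5) [521.4  29.1 188. ] [  11.    84.8 -188. ]
188 (316.5, 314) [521.1  30.8 188. ] [  11.3   83.1 -188. ]
[531.2795699 112.5338288  87.       ] [519.22006527  30.23979041 147.31372427]
```

>>> servo_tool:
  increments:
    - [0.5,3,0,0,0,0,-1]
    - [0.9,6,0,0,0,0,-1]
    - [1.1,8,0,0,0,0,-1]
    - [1.1,8.4,0,0,0,0,-1]
    - [1.1,8.4,0,0,0,0,-1]
    - [1.1,8.4,-0.8,0,0,0,-1]
    - [1.1,8.4,-1.7,0,0,0,-1]
    - [1.1,8.4,-1.7,0,0,0,-1]
    - [1.1,8.4,-1.7,0,0,0,-1]
    - [1.1,8.4,-1.7,0,0,0,-1]

```text
t: 8.03
ee_pos: [530.6, 113.8, 130.4]
orientation: [-1.996, -2.425, 0.001]
ft_force: [0.3, 0.3, -1.6]
width: 54.4
grasp_force: 30.0
```

```bash
python3 w.py w6|head -1
python3 - <<'E'
from h import *
d=pickle.load(open("w6.pkl","rb")); t=grab("top");s=grab("scene")
pickle.dump((t,s),open("ts6.pkl","wb"))
a=cv2.resize(d["image"][240:380,240:400],None,fx=3.5,fy=3.5,interpolation=cv2.INTER_CUBIC)
u,v=map(int,proj(s,(532,114,140))); print(u,v)
b=cv2.resize(s["image"][v-30:v+40,u-20:u+20],None,fx=6,fy=6,interpolation=cv2.INTER_CUBIC)
c=np.zeros((600,800,3),np.uint8); c[:490,:560]=a; c[:420,560:800]=b
cv2.imwrite("pics/w6c.png",c[...,::-1])
for z in (137,130): print("post proj",z,proj(d,(532.6,114,z)))
for z in (87,): print("seat",proj(d,(532.3,113.6,z)))
g=cv2.cvtColor(d["image"],cv2.COLOR_RGB2GRAY)
E
```

```text
8.0333 [530.6 113.8 130.4] [[-0.192, 0.981, -0.001], [0.981, 0.192, -0.0], [-0.0, -0.001, -1.0]] 54.44237955010932 [ 0.3  0.3 -1.6]
311 227
post proj 137 (np.float64(317.0420243186466), np.float64(282.564511384782))
post proj 130 (np.float64(317.0221914964301), np.float64(277.3852099894731))
seat (np.float64(316.3602934860617), np.float64(252.02242984209795))
```

View pics/w6c.png

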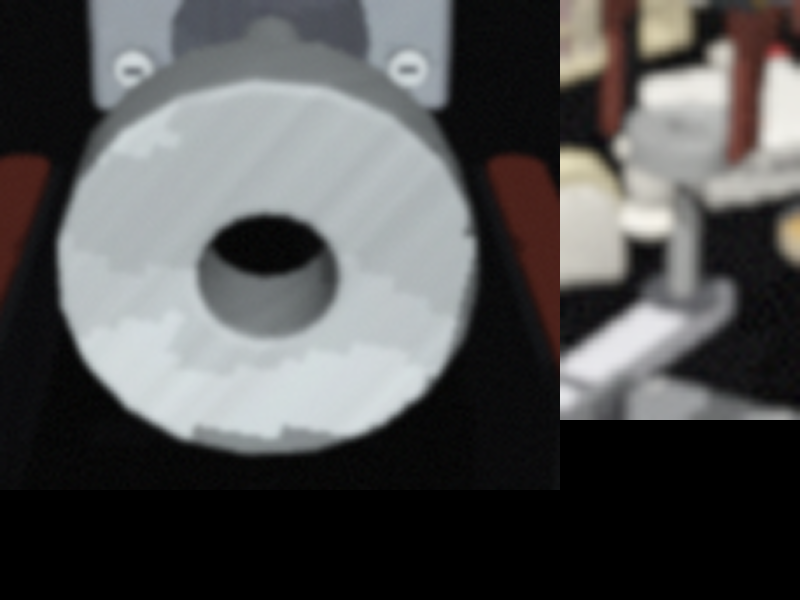

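The ring is over the post. The post foot is at px (316.6,245-250), in line with the bore at (316.6,318), and in the scene crop the post at x=683 sits under a ring centred at x of about 681. I'll check the y offset.

Run:
```python
from h import *
d=pickle.load(open("w6.pkl","rb"))
for z in (168,170.6): print(onz(d,316.6,318.6,z).round(1),onz(d,316.6,314.5,z).round(1))
print("foot edge",onz(d,316.6,245,87).round(1),onz(d,316.6,246,87).round(1)," seat disc far edge rows? sides:",onz(d,240+172/3.5,245,87).round(1),onz(d,240+366/3.5,245,87).round(1))
g=cv2.cvtColor(d["image"],cv2.COLOR_RGB2GRAY); print([(r,int(g[r,316])) for r in range(205,266,2)])
```

```text
[533.2 109.7 168. ] [532.8 111.8 168. ]
[532.9 111.1 170.6] [532.5 113.2 170.6]
foot edge [531.5 118.4  87. ] [531.6 117.7  87. ]  seat disc far edge rows? sides: [513.8 115.   87. ] [549.5 122.   87. ]
[(205, 248), (207, 248), (209, 248), (211, 248), (213, 248), (215, 248), (217, 248), (219, 248), (221, 248), (223, 236), (225, 130), (227, 88), (229, 86), (231, 87), (233, 87), (235, 86), (237, 86), (239, 86), (241, 86), (243, 84), (245, 107), (247, 116), (249, 117), (251, 115), (253, 117), (255, 118), (257, 121), (259, 122), (261, 129), (263, 172), (265, 198)]
```

>>> servo_tool:
  increments:
    - [0,0.1,0,0,0,0,-1]
    - [0,0.1,-0.6,0,0,0,-1]
    - [0,0.1,-1.2,0,0,0,-1]
    - [0,0.1,-1.8,0,0,0,-1]
    - [0,0.1,-2.4,0,0,0,-1]
    - [0,0.1,-3.0,0,0,0,-1]
    - [0,0.1,-3.0,0,0,0,-1]

```text
t: 8.77
ee_pos: [529.7, 115.3, 99.1]
orientation: [-1.994, -2.426, 0.003]
ft_force: [-0.4, 0.2, -2.6]
width: 54.4
grasp_force: 30.0
```

>>> servo_tool:
  increments:
    - [0,0,-0.7,0,0,0,-1]
    - [0,0,-1.4,0,0,0,-1]
    - [0,0,-2.1,0,0,0,-1]
    - [0,0,-2.7,0,0,0,-1]
    - [0,0,-3.0,0,0,0,-1]
    - [0,0,-3.2,0,0,0,-1]

```text
t: 9.27
ee_pos: [530.4, 115.5, 68.0]
orientation: [-1.995, -2.426, 0.001]
ft_force: [-0.0, 0.1, -0.7]
width: 54.3
grasp_force: 30.0
```

>>> servo_tool:
  increments:
    - [0,0,-0.1,0,0,0,-1]
    - [0,0,-0.2,0,0,0,-1]
    - [0,0,-0.25,0,0,0,-1]

```text
t: 9.52
ee_pos: [530.9, 115.6, 66.3]
orientation: [1.995, 2.427, 0.0]
ft_force: [0.8, -0.5, -1.3]
width: 54.7
grasp_force: 30.0
```

>>> servo_tool:
  increments:
    - [0,0,-0.1,0,0,0,-1]
    - [0,0,-0.15,0,0,0,-1]
    - [0,0,-0.2,0,0,0,-1]

```text
t: 9.77
ee_pos: [530.9, 115.5, 64.6]
orientation: [1.995, 2.427, 0.0]
ft_force: [-3.1, -0.9, 5.3]
width: 54.3
grasp_force: 30.0
```

>>> servo_tool:
  increments:
    - [0,0,0,0,0,0,0.8]
    - [0,0,0,0,0,0,0.8]
    - [0,0,0,0,0,0,0.8]
    - [0,0,0,0,0,0,0.8]
    - [0,0,0,0,0,0,0.8]
    - [0,0,3,0,0,0,0.8]
    - [0,0,7,0,0,0,0.8]
    - [0,0,9,0,0,0,0.8]
    - [-1,-4,9,0,0,0,0.8]
    - [-2,-12,9,0,0,0,0.8]
    - [-4.6,-40.6,8.6,0,0,0,0.8]
    - [-4.6,-40.6,8.6,0,0,0,0.8]
    - [-4.6,-40.6,8.6,0,0,0,0.8]
    - [-4.6,-40.6,8.6,0,0,0,0.8]
    - [-4.6,-40.6,8.6,0,0,0,0.8]
    - [-4.6,-40.6,8.6,0,0,0,0.8]
    - [-4.6,-40.6,8.6,0,0,0,0.8]
    - [-4.6,-40.6,8.6,0,0,0,0.8]
    - [-4.6,-40.6,8.6,0,0,0,0.8]
    - [-4.6,-40.6,8.6,0,0,0,0.8]

```text
t: 11.43
ee_pos: [484.2, -292.1, 149.9]
orientation: [-1.999, -2.423, -0.0]
ft_force: [0.2, 0.1, 0.4]
width: 79.2
grasp_force: 0.0
```

```bash
python3 w.py w7
python3 - <<'E'
from h import *
t=grab("top"); g=cv2.cvtColor(t["image"],cv2.COLOR_RGB2GRAY); m=(g[228:256,305:333]>170).astype(np.uint8)
for k in cv2.findContours(m,cv2.RETR_EXTERNAL,cv2.CHAIN_APPROX_NONE)[0]:
    if cv2.contourArea(k)>80: (u,v),r=cv2.minEnclosingCircle(k); print(u+305,v+228,r,onz(t,u+305,v+228,105).round(1))
print(proj(t,(532.5,113.5,105)))
E
```

```text
11.4333 [ 484.2 -292.1  149.9] [[-0.19, 0.982, -0.0], [0.982, 0.19, 0.0], [0.0, -0.0, -1.0]] 79.16815292794654 [0.2 0.1 0.4]
316 410 187 21151.0 (129, 392, 375, 88) [ 525.7 -499.5   17. ]
336 386 87 5121.5 (249, 348, 174, 41) [ 539.5 -464.1   17. ]
468 246 44 1240.0 (443, 204, 47, 84) [ 627.3 -291.8   17. ]
317 219 23 1593.0 (295, 196, 46, 46) [ 486.9 -292.7   17. ]
629 145 84 9145.0 (546, 62, 94, 167) [ 745.3 -172.6   17. ]
231 92 35 3450.5 (198, 58, 66, 69) [ 397.7 -201.4   17. ]
529 55 40 4383.0 (493, 17, 74, 77) [ 629.5 -124.4   17. ]
634 29 26 1082.0 (614, 3, 26, 53) [714.4 -80.9  17. ]
138 174 176 15898.5 (103, 0, 67, 349) [ 326.6 -281.9   17. ]
319.6385278701782 243.25324630737305 17.052730560302734 [531.5 111.7 105. ]
(np.float64(318.9201295754201), np.float64(242.8816396996526))
```

The large ring is on the post. Next I'll pick up the small ring.

>>> servo_tool:
  increments:
    - [0,-0.05,-4,0,0,0,0.8]
    - [0,-0.05,-8,0,0,0,0.8]
    - [0,-0.05,-11.5,0,0,0,0.8]
    - [0,-0.05,-14,0,0,0,0.8]
    - [0,-0.05,-15.5,0,0,0,0.8]
    - [0,-0.05,-16.5,0,0,0,0.8]
    - [0,-0.05,-17.0,0,0,0,0.8]
    - [0,-0.05,-17.2,0,0,0,0.8]
    - [0,-0.05,-17.2,0,0,0,0.8]
    - [0,-0.05,-17.2,0,0,0,-1]
    - [0,-0.05,-17.2,0,0,0,-1]
    - [0,-0.05,-17.2,0,0,0,-1]
    - [0,-0.05,-17.2,0,0,0,-1]
    - [0,-0.05,-17.2,0,0,0,-1]
    - [0,-0.05,-17.2,0,0,0,-1]
    - [0,-0.05,-17.2,0,0,0,-1]
    - [0,-0.05,-17.2,0,0,0,-1]
    - [0,-0.05,-17.2,0,0,0,-1]

```text
t: 13.03
ee_pos: [484.9, -291.1, -21.7]
orientation: [1.995, 2.427, -0.0]
ft_force: [-0.8, -0.5, 3.2]
width: 38.8
grasp_force: 30.0
```

>>> servo_tool:
  increments:
    - [0,0,4,0,0,0,-1]
    - [0,0,8,0,0,0,-1]
    - [0,0,12,0,0,0,-1]
    - [0,0,15,0,0,0,-1]
    - [1,4,17.2,0,0,0,-1]
    - [4.6,40.7,17.2,0,0,0,-1]
    - [4.6,40.7,17.2,0,0,0,-1]
    - [4.6,40.7,17.2,0,0,0,-1]
    - [4.6,40.7,17.2,0,0,0,-1]
    - [4.6,40.7,17.2,0,0,0,-1]
    - [4.6,40.7,17.2,0,0,0,-1]
    - [4.6,40.7,17.2,0,0,0,-1]
    - [4.6,40.7,17.2,0,0,0,-1]
    - [4.6,40.7,17.2,0,0,0,-1]
    - [4.6,40.7,17.2,0,0,0,-1]
    - [4.6,40.7,15.2,0,0,0,-1]
    - [4.6,40.7,15.2,0,0,0,-1]
    - [4.6,40.7,15.2,0,0,0,-1]

```text
t: 14.53
ee_pos: [529.4, 115.7, 129.2]
orientation: [-1.994, -2.425, 0.004]
ft_force: [-0.6, -0.3, -1.1]
width: 39.1
grasp_force: 30.0
```

```bash
python3 w.py w8 | head -1
python3 - <<'E'
from h import *
d=pickle.load(open("w8.pkl","rb")); g=cv2.cvtColor(d["image"],cv2.COLOR_RGB2GRAY)
for c0 in (310,316,322): print(c0,[(r,int(g[r,c0])) for r in range(225,375,3)])
m=(g[285:345,285:350]<180).astype(np.uint8)
for c in cv2.findContours(m,cv2.RETR_EXTERNAL,cv2.CHAIN_APPROX_NONE)[0]:
    if cv2.contourArea(c)>200: print(cv2.boundingRect(c))
print("row 320",[(c,int(g[320,c])) for c in range(265,370,3)])
z=ctrl.get_obs()["ee_pos"][2]+21.7+16
print([onz(d,316.5,v,z).round(1) for v in (312,315,318,321)])
E
```

```text
14.5333 [529.4 115.7 129.2] [[-0.194, 0.981, -0.003], [0.981, 0.194, -0.001], [-0.0, -0.003, -1.0]] 39.077212673039234 [-0.6 -0.3 -1.1]
310 [(225, 178), (228, 223), (231, 216), (234, 216), (237, 216), (240, 216), (243, 217), (246, 219), (249, 211), (252, 204), (255, 151), (258, 78), (261, 91), (264, 96), (267, 104), (270, 113), (273, 116), (276, 121), (279, 168), (282, 194), (285, 184), (288, 183), (291, 181), (294, 180), (297, 172), (300, 149), (303, 142), (306, 89), (309, 9), (312, 8), (315, 9), (318, 76), (321, 115), (324, 115), (327, 119), (330, 122), (333, 164), (336, 202), (339, 196), (342, 205), (345, 215), (348, 214), (351, 188), (354, 28), (357, 10), (360, 8), (363, 12), (366, 8), (369, 6), (372, 8)]
316 [(225, 215), (228, 219), (231, 218), (234, 218), (237, 219), (240, 220), (243, 214), (246, 216), (249, 218), (252, 198), (255, 93), (258, 118), (261, 120), (264, 121), (267, 110), (270, 114), (273, 121), (276, 125), (279, 186), (282, 190), (285, 183), (288, 182), (291, 180), (294, 180), (297, 170), (300, 144), (303, 142), (306, 122), (309, 13), (312, 9), (315, 7), (318, 40),
[... 641 characters left out ...]
2), (336, 199), (339, 198), (342, 213), (345, 213), (348, 213), (351, 181), (354, 18), (357, 8), (360, 6), (363, 6), (366, 8), (369, 9), (372, 5)]
(7, 0, 58, 50)
row 320 [(265, 21), (268, 13), (271, 12), (274, 61), (277, 188), (280, 196), (283, 196), (286, 198), (289, 197), (292, 195), (295, 196), (298, 107), (301, 103), (304, 106), (307, 110), (310, 113), (313, 108), (316, 103), (319, 109), (322, 109), (325, 102), (328, 96), (331, 83), (334, 81), (337, 171), (340, 184), (343, 178), (346, 179), (349, 177), (352, 150), (355, 100), (358, 53), (361, 12), (364, 12), (367, 18)]
[array([531.3, 115.4, 167.6]), array([531.6, 113.9, 167.6]), array([531.9, 112.3, 167.6]), array([532.3, 110.8, 167.6])]
```

>>> servo_tool:
  increments:
    - [0,0,0,0,0,0,-1]
    - [0,0,-0.6,0,0,0,-1]
    - [0,0,-1.2,0,0,0,-1]
    - [0,0,-1.8,0,0,0,-1]
    - [0,0,-2.4,0,0,0,-1]
    - [0,0,-3.0,0,0,0,-1]
    - [0,0,-3.0,0,0,0,-1]

```text
t: 15.17
ee_pos: [529.7, 115.8, 98.6]
orientation: [-1.994, -2.425, 0.003]
ft_force: [-0.7, -0.4, 0.6]
width: 38.6
grasp_force: 30.0
```

>>> servo_tool:
  increments:
    - [0,0,-0.5,0,0,0,-1]
    - [0,0,-1.0,0,0,0,-1]
    - [0,0,-1.3,0,0,0,-1]
    - [0,0,-1.5,0,0,0,-1]
    - [0,0,-1.6,0,0,0,-1]

```text
t: 15.58
ee_pos: [530.6, 116.0, 83.8]
orientation: [-1.995, -2.427, 0.001]
ft_force: [0.2, -0.4, -1.4]
width: 39.0
grasp_force: 30.0
```

>>> servo_tool:
  increments:
    - [0,0,-0.05,0,0,0,-1]
    - [0,0,-0.1,0,0,0,-1]
    - [0,0,-0.15,0,0,0,-1]

```text
t: 15.83
ee_pos: [530.9, 116.0, 83.1]
orientation: [1.995, 2.427, 0.0]
ft_force: [-2.3, -1.6, 4.0]
width: 38.9
grasp_force: 30.0
```

>>> servo_tool:
  increments:
    - [0,0,0,0,0,0,0.3]
    - [0,0,0,0,0,0,0.3]
    - [0,0,0,0,0,0,0.3]
    - [0,0,0,0,0,0,0.3]
    - [0,0,2.5,0,0,0,0.3]
    - [0,0,5,0,0,0,0.3]
    - [0,0,7,0,0,0,0.3]
    - [-2,3,7,0,0,0,0.3]
    - [-5,7,7,0,0,0,0.3]
    - [-8,11,7,0,0,0,0.3]
    - [-9.5,14.5,7,0,0,0,0.3]
    - [-9.5,14.5,7,0,0,0,0.3]
    - [-9.5,14.5,7,0,0,0,0.3]
    - [-9.5,14.5,7,0,0,0,0.3]
    - [-9.5,14.5,7,0,0,0,0.3]

```text
t: 17.08
ee_pos: [436.1, 260.5, 152.6]
orientation: [1.995, 2.427, -0.0]
ft_force: [0.2, -0.3, -0.1]
width: 57.3
grasp_force: 0.0
```

```bash
python3 w.py w9 | head -1
python3 - <<'E'
from h import *
d=pickle.load(open("w9.pkl","rb")); t=grab("top"); s=grab("scene"); pickle.dump((t,s),open("ts9.pkl","wb"))
print("knob proj",proj(d,(426,319,141)),proj(d,(426,319,116)))
u,v=map(int,proj(s,(532,114,110))); b=cv2.resize(s["image"][v-25:v+25,u-16:u+16],None,fx=7,fy=7,interpolation=cv2.INTER_CUBIC)
c=np.zeros((480,800,3),np.uint8); c[:,:560]=d["image"][0:480,40:600]; c[:350,560:784]=b; c=c
cv2.imwrite("pics/w9c.png",c[...,::-1])
E
```

```text
17.0833 [436.1 260.5 152.6] [[-0.193, 0.981, 0.0], [0.981, 0.193, -0.0], [-0.0, 0.0, -1.0]] 57.26845178801862 [ 0.2 -0.3 -0.1]
knob proj (np.float64(315.86155577997783), np.float64(166.25907535873355)) (np.float64(315.8840999926285), np.float64(161.29681945060145))
```

View pics/w9c.png

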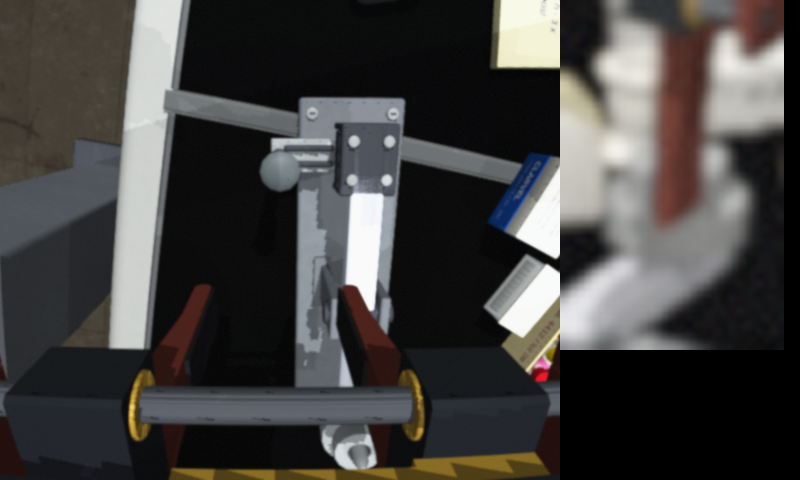

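The wrist view shows the knob top at px (320,171), just left of the dark coupler head. Both rings are on the post at the bottom of the picture.

Run:
```python
from h import *
d=pickle.load(open("w9.pkl","rb")); t=pickle.load(open("top.pkl","rb"));s=pickle.load(open("scene.pkl","rb"))
g=cv2.cvtColor(d["image"],cv2.COLOR_RGB2GRAY)
c=cv2.HoughCircles(cv2.medianBlur(g[130:210,280:360],3),cv2.HOUGH_GRADIENT,1,30,param1=80,param2=12,minRadius=15,maxRadius=26); print(c)
print("row171",[(k,int(g[171,k])) for k in range(290,350,2)]); print("col320",[(k,int(g[k,320])) for k in range(140,205,2)])
k=(320,171.5)
print(onz(d,*k,141.5),onz(d,*k,140),tri(d,k,t,(236.4,286.4)),tri(d,k,s,(287,265.3)))
```

```text
[[[41.5 40.5 21. ]
  [65.5 17.5 17. ]]]
row171 [(290, 11), (292, 11), (294, 10), (296, 11), (298, 21), (300, 72), (302, 101), (304, 105), (306, 112), (308, 113), (310, 113), (312, 117), (314, 119), (316, 119), (318, 122), (320, 131), (322, 131), (324, 131), (326, 131), (328, 130), (330, 130), (332, 129), (334, 127), (336, 124), (338, 119), (340, 113), (342, 135), (344, 158), (346, 158), (348, 147)]
col320 [(140, 199), (142, 197), (144, 192), (146, 186), (148, 147), (150, 99), (152, 131), (154, 145), (156, 152), (158, 158), (160, 157), (162, 151), (164, 147), (166, 142), (168, 138), (170, 133), (172, 129), (174, 125), (176, 122), (178, 117), (180, 113), (182, 109), (184, 106), (186, 101), (188, 94), (190, 76), (192, 25), (194, 9), (196, 9), (198, 10), (200, 11), (202, 11), (204, 12)]
[428.70181328 316.74880915 141.5       ] [428.7549689  316.55817887 140.        ] (array([426.61115504, 317.66438469, 151.45193905]), np.float64(3.545278742698135)) (array([428.33873959, 315.69745806, 137.51348219]), np.float64(1.4811991068586343))
```

>>> servo_tool:
  increments:
    - [-0.4,3,0,0,0,0,0]
    - [-0.8,5.7,0,0,0,0,0]
    - [-0.8,5.7,0,0,0,0,0]
    - [-0.8,5.7,0,0,0,0,0]
    - [-0.8,5.7,0,0,0,0,0]
    - [-0.8,5.7,-2,0,0,0,0]
    - [-0.8,5.7,-3.5,0,0,0,0]
    - [-0.8,5.7,-5,0,0,0,0]
    - [-0.8,5.7,-6,0,0,0,0]
    - [-0.8,5.7,-7,0,0,0,0]
    - [-0.8,5.7,-7.6,0,0,0,0]
    - [-0.8,5.7,-8.0,0,0,0,0]
    - [-0.8,5.7,-8.0,0,0,0,0]

```text
t: 18.32
ee_pos: [427.6, 317.6, 72.1]
orientation: [-1.995, -2.426, 0.001]
ft_force: [-0.4, -0.5, 0.4]
width: 44.0
grasp_force: 0.0
```

>>> servo_tool:
  increments:
    - [0,0,0,0,0,0,-1]
    - [0,0,0,0,0,0,-1]
    - [0,0,0,0,0,0,-1]
    - [0,0,0,0,0,0,-1]
    - [0,0,0,0,0,0,-1]
    - [0,0,0,0,0,0,-1]

```text
t: 18.82
ee_pos: [426.8, 317.9, 73.1]
orientation: [-1.995, -2.426, 0.002]
ft_force: [-5.6, 1.2, 5.2]
width: 19.7
grasp_force: 30.0
```

>>> servo_tool:
  increments:
    - [-0.4,-0.08,0,0,0,0,-1]
    - [-0.8,-0.15,0,0,0,0,-1]
    - [-1.2,-0.23,0,0,0,0,-1]
    - [-1.5,-0.29,0,0,0,0,-1]
    - [-1.8,-0.35,0,0,0,0,-1]
    - [-1.8,-0.35,0,0,0,0,-1]

```text
t: 19.32
ee_pos: [410.9, 315.0, 73.1]
orientation: [1.994, 2.426, 0.005]
ft_force: [7.8, -1.2, -2.4]
width: 19.9
grasp_force: 30.0
```

>>> servo_tool:
  increments:
    - [-0.1,-0.02,0,0,0,0,-1]
    - [-0.2,-0.04,0,0,0,0,-1]
    - [-0.2,-0.04,0,0,0,0,-1]

```text
t: 19.57
ee_pos: [409.3, 314.7, 73.0]
orientation: [1.994, 2.426, 0.005]
ft_force: [6.9, -0.3, -3.6]
width: 19.9
grasp_force: 30.0
```

>>> servo_tool:
  increments:
    - [-0.1,-0.02,0,0,0,0,-1]
    - [-0.2,-0.04,0,0,0,0,-1]
    - [-0.2,-0.04,0,0,0,0,-1]

```text
t: 19.82
ee_pos: [407.5, 314.3, 73.1]
orientation: [1.994, 2.426, 0.006]
ft_force: [7.7, -0.8, -3.9]
width: 20.1
grasp_force: 30.0
```

>>> servo_tool:
  increments:
    - [-0.04,-0.01,0.25,1.2,0.23,0,-1]
    - [-0.04,-0.02,0.5,2.39,0.47,0,-1]
    - [-0.04,-0.03,0.76,3.6,0.7,0,-1]
    - [-0.04,-0.035,1.02,4.78,0.93,0,-1]
    - [-0.04,-0.035,1.02,4.78,0.93,0,-1]

```text
t: 20.23
ee_pos: [407.6, 313.8, 83.7]
orientation: [-1.954, -2.375, -0.091]
ft_force: [7.3, 0.3, -3.3]
width: 20.1
grasp_force: 30.0
```

>>> servo_tool:
  increments:
    - [0.01,-0.05,0.5,2.39,0.47,0,-1]
    - [0.02,-0.1,1.01,4.78,0.93,0,-1]
    - [0.04,-0.19,1.5,7.17,1.4,0,-1]
    - [0.06,-0.3,2.02,9.56,1.86,0,-1]
    - [0.08,-0.43,2.5,11.95,2.33,0,-1]
    - [0.11,-0.57,2.99,14.34,2.79,0,-1]
    - [0.11,-0.57,2.99,14.34,2.79,0,-1]
    - [0.11,-0.57,2.99,14.34,2.79,0,-1]

```text
t: 20.9
ee_pos: [409.4, 307.9, 113.8]
orientation: [-1.822, -2.211, -0.321]
ft_force: [7.2, 3.1, -2.8]
width: 20.1
grasp_force: 30.0
```

Run:
```python
from h import *
o=ctrl.get_obs(); print(o["t"],o["ee_pos"],o["ft_force"].round(1),o["moment"].round(2),o["width"])
d=grab("wrist"); s=grab("scene"); pickle.dump((d,s),open("fin.pkl","wb"))
t0=pickle.load(open("top.pkl","rb")); s0=pickle.load(open("ts9.pkl","rb"))[1]; a9=s0
# where post tip went in scene: predicted for theta
y=np.array([-.1911,.98157,0]); x=np.array([.98157,.1911,0]); z=np.array([0,0,1.])
O=np.array([532.2,113.8,0])+100*y
def P(rx,ry,rz,th): 
    c,sn=np.cos(th),np.sin(th); yy,zz=ry,rz-75; return O+rx*x+(yy*c-zz*sn)*y+(75+yy*sn+zz*c)*z
for th in (0,.02,.17,.34): print(th,"posttip scene",np.round(proj(s,P(0,-100,137,th)),1),"head",np.round(proj(s,P(0,120,95,th)),1),"ring side bottom",np.round(proj(s,P(0,-100,105,th)),1))
def loc(img):
    g=cv2.cvtColor(img["image"],cv2.COLOR_RGB2GRAY); return g[205:285,255:340].astype(int)
df=np.abs(loc(s)-loc(a9)); ys,xs=np.where(df>40); print("changed",xs.min()+255,xs.max()+255,ys.min()+205,ys.max()+205,len(xs))
# template-track the rings+post between the before and after scene images
g0=cv2.cvtColor(pickle.load(open("ts9.pkl","rb"))[1]["image"],cv2.COLOR_RGB2GRAY); g1=cv2.cvtColor(s["image"],cv2.COLOR_RGB2GRAY)
u,v=map(int,proj(s,P(0,-100,105,0))); T=g0[v-9:v+9,u-11:u+12]; r=cv2.matchTemplate(g1[v-35:v+45,u-45:u+45],T,cv2.TM_CCOEFF_NORMED); _,m,_,l=cv2.minMaxLoc(r); print("rings from",(u,v),"to",(l[0]+u-45+11,l[1]+v-35+9),m)
```

```text
20.9 [409.3806033  307.86961895 113.7629385 ] [ 7.2  3.1 -2.8] [-0.04 -1.09 -0.42] 20.12489394389754
0 posttip scene [311.3 228.9] head [265.2 274.2] ring side bottom [311.1 239.3]
0.02 posttip scene [311.5 229.4] head [265.3 273.3] ring side bottom [311.2 239.9]
0.17 posttip scene [312.9 233.6] head [266.3 266.4] ring side bottom [311.7 244.5]
0.34 posttip scene [313.9 239. ] head [268.1 258.4] ring side bottom [311.8 250.1]
changed 255 339 205 284 2425
rings from (311, 239) to (323, 260) 0.682793140411377
```

Run:
```python
from h import *
d,s=pickle.load(open("fin.pkl","rb")); s0=pickle.load(open("scene.pkl","rb"))
for q in (s0,s):
    g=cv2.cvtColor(q["image"],cv2.COLOR_RGB2GRAY)
    for r in range(224,268,2): print(r,' '.join('%3d'%k for k in g[r,294:334:2]))
    print()
y=np.array([-.1911,.98157,0]); x=np.array([.98157,.1911,0]); z=np.array([0,0,1.]); O=np.array([532.2,113.8,0])+100*y
def P(rx,ry,rz,th):
    c,sn=np.cos(th),np.sin(th); yy,zz=ry,rz-75; return O+rx*x+(yy*c-zz*sn)*y+(75+yy*sn+zz*c)*z
for th in (.02,.34): print(th,"wrist knob top",np.round(proj(d,P(-82,120,141.5,th))),"nose end strip",np.round(proj(d,P(0,95,83,th))),"head centre",np.round(proj(d,P(0,120,90,th))))
g=cv2.cvtColor(d["image"],cv2.COLOR_RGB2GRAY)
for r in range(120,300,9): print(r,' '.join('%3d'%k for k in g[r,290:450:8]))
```

```text
224 184 158  84  56 163 189 191 174 164 185 192 192 172 172 154 157 140 130 126 151
226 172 170 150  86 171 196 186 157 137 171 185 196 176 172 155 161 158 159 161 166
228 192 186 172 134 156 194 188 159 116 126 138 176 176 174 170 161 158 144 121 115
230 194 193 186 168 174 186 175 149 152 139  88 138 133 123 119  83  63  50  55  79
232 191 188 184 185 221 215 205 192 164 143  58  47  39  27  22  17  23  69 107 132
234 187 184 182 183 213 221 218 202 166 140  61  17  20  20  19  18  37 130 164 171
236 184 183 185 174 112 131 136 121 150 138  57  19  17  17  16  18  38 145 178 183
238 188 189 187 173  68  18  19  65 146 135  50  13  14  21  22  12  31 121 169 180
240 192 187 183 171  69  10  16  68 146 133  51  20  18  15  19  23  13  46 105 135
242 174 169 164 146  55  17  31  79 148 131  53  24  25  17  21  16  22  20  24  39
244  83  72  62  48  14  39  78 102 148 130  72  79  92  39  15  17  20  21  15  18
246  16  15  18  16  19  60  94  96 119 106  86  93 106  50  22  17  17  19  15  18
248  19  14  16  22  90 164 164 131 115  97  93 102 106  45  21  22  16  17  20  16
250  19 
[... 3743 characters left out ...]
 175 174 173 175 172 171 172
228 129 129 128 128 127 128 128 129 132 155 188 147 164 174 175 173  58  68  69  70
237  38  99 109 108 123 128 127 127 126 154 163 164 164 162 177 173 173  31  68  69
246  14  15 117 203 204 203 205 209 206 209 209 209 202 202 199 194 125  40  44  91
255  14  13 114 160  97  97  97  95  96  96  92  93 152 161  89  88 161  30  52  88
264  13  10  70 161 151 149 143 141 149 143 163 144 178 165 103  81 101  33  63 107
273  14  12  89 163 154 102 102 101  99  99  98  90 193 194 191 127  91  34  72  63
282  14  13 101 163 156  18  17  18  17 147 176 175 177 165 107 106  67  49  78  86
291  54  14  85 100 100  44  23  67  67 146 178 177 176 127 126 123  49  41  83  86
```

The raised state checks out in the scene image: the post tip dropped from row 229 to about row 238, and 239 is predicted for 0.34 rad. Both rings are on the post and the knob is held against about 7 N of spring. One settling call, then I'll hand in.

>>> servo_tool:
  increments:
    - [0,0,0,0,0,0,-1]
    - [0,0,0,0,0,0,-1]
    - [0,0,0,0,0,0,-1]
    - [0,0,0,0,0,0,-1]

```text
t: 21.33
ee_pos: [409.1, 308.2, 113.4]
orientation: [-1.821, -2.213, -0.319]
ft_force: [8.1, 1.9, -4.5]
width: 20.1
grasp_force: 30.0
```

```bash
python3 -c "
from workcell import ctrl
print(ctrl.close_job())"
```

```text
the job is handed in; nothing more can be done
None
```

I handed the job in at 21.3 s: the large ring and then the small one are home on the post, and the arm is still holding the beam about 4 cm up (about 0.33 rad, from the scene camera) by the drawn knob; the dish, pen and timer were never approached.

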